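Jack up the balance stone and hold it

ROBOT

A 6-joint arm with a two-finger parallel gripper is mounted at the origin on a cart in front of the work surface, level with it; the furniture and walls round the work are solid. World frame = base frame: x ahead of the robot, y to its left, z up, the work surface at z = 0. Lengths are in mm, angles in rad, forces in N, time in s.
With the tool pointing down it reaches from about 400 to 925 mm from the base axis. Payload 12.5 kg.
Tool frame: the origin (TCP) lies midway between the tips of the shut fingers; the grasp point (between the pads) lies 19 mm behind it; z points along the fingers, y is the line along which they close (so a half turn about z gives the same grasp; the last joint's range is limited). The gripper opens to 95 mm and grips with 3 to 60 N. Pads are 20 mm wide; open, the fingers measure 119 mm over their backs; the gripper's body (75 mm by 180 mm) begins 59 mm behind the grasp point.
Start: joints at [1.129, 0.491, 1.559, -0, 1.092, -0.106], TCP at [205.937, 590.116, 214.661] pointing down, gripper open.
Joint ranges: [-3.1, 3.1], [-0.84, 2.19], [0.05, 2.79], [-1.13, 4.28], [0.06, 2.93], [-2.69, 2.69]. Speed limits (rad/s): [2.22, 2.22, 2.79, 3.14, 3.14, 3.14].

INTERFACE

Orientations are given as [roll, pitch, yaw] about the fixed x, y, z axes, in that order (R = Rz(yaw) Ry(pitch) Rx(roll)).
In Python, from cell import state, viewer, env, models gives the robot as it stands. The module is installed in compiled form; this text tells all that it offers.
- The arm moves only by the tool arm_command, never from a script. Its argument "rows" is a list of rows, each a list of 2 entries, a list of its own where there are three numbers: the shift along the tool's x, y, z normalised to -1 to 1, where 1 is 0.25 m, then the turn about the tool's z normalised to -1 to 1, where 1 is pi rad. A call has exactly 5 rows; each row shifts and turns the commanded pose from where the row before left it, along the tool's axes as they then stand; what a row does not reach is not made up. A row lasts 1/10 s, in which the tool goes at most 50 mm and 8.59 degrees, less where a joint would pass 70% of its speed; a pose out of reach is approached as far as the arm can. A call with a number of a shift or a turn outside -1 to 1 is refused whole. A call with a gripper value outside its range is refused whole. "claw" is the opening, from 0 (shut) to 1 (fully open), set as the call begins (left out, the last holds). The fingers move at their own pace and stop on an object; the grip force is fixed at half the most. Time passes only in rows, so rows that do not move let the fingers close, or fill a call up. It gives the time, the measured TCP pose, the force, the opening and the grip force at its end, in the units of the state.
- state(): the state, without advancing time (a new reading comes with each control period).
- viewer.read_camera(name): name is "side" or "top"; returns (picture, depth): 400x640x3 uint8, red, green, blue; 400x640 float32, mm along the optical axis (not along the pixel's ray), 0 where there is no reading.
- viewer.get_calibration(name): a dict with "camera_matrix" (3x3 intrinsics, pixels), "world_to_cam" (4x4, takes a point from world to camera coordinates). Camera axes: x right, y up, looking along -z (the intrinsics and any distortion apply to the point x, -y, -z); pixel columns grow to the right and rows downward; lengths in mm; the calibration is good to about 2 mm. A picture is of the moment at which its call begins. get_calibration takes no time and is no camera call.
- env.job_done(): hands the job in; it is judged then, once.
Trained networks look in the newest picture that a camera, given by its name, has taken for a name from the list of things; names that differ only in an ending like _2 or _b are one class to them, and where a whole thing is asked for, a point or a joint stands for the part that bears it (a point fixed in the world has none). Each returns a list of dicts, best first, with "confidence" (0 to 1); they miss things now and then, are a little off and sometimes report something else, mostly with a low value. They report only what shows in the picture. A call takes as long as a camera call. They do not tell look-alikes from the thing itself.
- models.search_frame(camera, label): "position" ([x, y, z] in mm, in world coordinates, good to about 4 mm: the middle of the surface that is visible of it).
- models.mark_of(camera, label): "position" ([x, y, z] in mm, in world coordinates, good to about 4 mm: a listed point, or the origin of a listed thing).
The state is a dict: "t": time; "joints": joint angles; "qvel": joint speeds; "tau": joint torques, N m; "eef_pos": TCP position; "tcp_rot": TCP orientation; "ft_force": force on the tool from outside, world axes, zero at the start; "moment": the same for the moment, N m; "opening": opening from 0.0 (shut) to 1.0 (fully open); "grip_force": force on a finger pad.
Only numpy, scipy, OpenCV 4.12 (cv2) and the standard library are available. Lean on these libraries where they do the work, as an engineer would, in place of code of your own. Each camera call takes 0.05 s, during which the arm holds its last target. There are 200 camera calls.

TASK

Jack up the right-hand edge of the granite balance stone so that a colleague can change its worn damper feet: lift the loose dust cap off the hand jack's ram and leave it in the parts tray, set the jack flat on the worktop with its saddle centred under the arrow-marked lift point of the stone, then press the pump handle fully down. The jack sinks as soon as its handle is let go, so finish with the handle still held fully down and the edge up; do not touch the stone with the arm, do not shift it, and leave the other things alone.

Things in the scene. Friction and masses are not known exactly. Their poses are not given: they have to be found in the camera images.
- stone: loose granite balance slab on four rubber damper feet, about 5.8 kg: 300 (x) by 240 (y) by 30 mm, underside 61 mm, top 91 mm above the worktop. Feet 44 mm across, 118 mm in x and 88 mm in y from the middle. Origin: centre of the footprint at worktop height. Lift its -y edge (the right one): a steel bracket, 62 mm wide, 3 mm proud, wraps its middle; a steel arrow inlaid on top points at it
- lift_point (a point): the marked lift point: centre of the bottom of the round recess (34 mm across, 4 mm deep) in the steel bracket plate beneath the slab's -y edge, midway along it, 28 mm in from the edge under the arrow. The recess bottom is 61 mm and the bracket plate's underside 57 mm above the worktop. The axes are those of the stone
- far_edge (a point): point on the worktop beneath the outer side of the two feet at the stone's +y edge; the stone tips about here when its -y edge is jacked up
- jack: small loose steel hand jack, about 1 kg, dust cap on at the start. Origin: on its underside, on the ram's axis; z up; +x to the nose, pump handle to -x. Base plate 8 mm thick, 64 mm wide, x = +29 to -176 mm. Cylinder round the ram 40 mm across (foot 48 mm), 44 mm high; a 22 mm wide, 30 mm high bridge joins it to the pump block. Goes in nose first, square to the stone's lift edge
- pump_block (a point): where to grip the jack: centre of its square pump block, at x = -93 mm in the jack's frame, 42 mm above the underside. The block is 42 mm long (jack's x) and 36 mm wide (jack's y: close on these flat sides), from 8 to 60 mm high, a filler plug adds 5 mm; clevis cheeks for the handle stand behind it to x = -140 mm, 58 mm high
- saddle (a point): centre of the top of the jack's saddle, the round steel head of the ram, 24 mm across: 50 mm above the jack's underside at rest (6 mm above the cylinder), 70 mm with the handle fully down
- pump_handle (a joint): angle of the jack's pump handle, rad: 0 = up at rest, 0.52 = fully down on its stop. The saddle rises in step, 20 mm over the stroke: it meets the lift point at about 0.29, then lifts it about 9 mm. A spring (2 N at the palm pad, 4 N when down) and the load push the handle back up when let go; under load about 10 to 16 N on the pad hold it down
- palm_pad (a point): centre of the top of the grey palm pad (52 x 32 x 13 mm) at the end of the pump handle, to be pressed from above. In the jack's frame at x = -255 mm, 114 mm high at rest, and x = -271 mm, 41 mm high when fully down; it swings round the handle's pivot (x = -126 mm, z = 48 mm) at 145 mm radius
- dust_cap: loose grey plastic dust cap that covers the jack's ram, ribbed round the outside, 35 mm across, 32 mm high, 30 g; origin at the centre of its lower rim, which rests on top of the jack's cylinder 44 mm above the worktop. Simply lifts off (the ram stands 6 mm up inside it, 2.5 mm slack all round)
- tray: shallow parts tray, fixed, 160 mm (its x) by 240 mm (its y), walls 22 mm high and 2 mm thick, floor 2 mm; origin: centre of its underside. The half towards its +y end is empty
- spare_foot: new rubber damper foot, 44 mm across and 67 mm high with its stud, standing in the tray about 75 mm from the middle towards the tray's -y end; to be left standing
- beaker: glass beaker, 56 mm across, 65 mm high; not part of the job
- bottle: small brown bottle with a white cap, 28 mm across, 62 mm high; not part of the job
- wrench: open-ended spanner lying on the worktop, 128 mm long; not part of the job
- pen: ball pen lying on the worktop, 135 mm long; not part of the job
There are look-alikes about, which are no part of the job. There is more than one size of the dust_cap; the one meant has the size given above.

How it is judged (in metres and radians):
On the way, in this order (a step that is already met when the one before it is completed fails the run):
1. the dust cap has been lifted off the jack and lies in the tray (x of dust_cap in the frame of tray between -0.078 and 0.078 m and y of dust_cap in the frame of tray between -0.118 and 0.118 m and z of dust_cap in the frame of tray below 0.035 m and contact force between the fingers and dust_cap below 0.1 N and linear speed of dust_cap below 0.03 m/s), for 0.2 s.
2. the jack stands flat and let go with its saddle under the lift point, handle still up (horizontal distance between saddle and lift_point below 0.008 m and angle between jack's own z axis and vertical below 0.06 rad and height (world z) of jack below 0.004 m and value of joint pump_handle below 0.15 rad and contact force between the fingers and jack below 0.5 N), for 0.2 s.
3. the pump handle is pressed down and the stone's edge is up on the saddle (horizontal distance between saddle and lift_point below 0.008 m and angle between jack's own z axis and vertical below 0.06 rad and height (world z) of jack below 0.004 m and z of saddle in the frame of lift_point above -0.003 m and contact force between jack and stone above 8 N and value of joint pump_handle above 0.46 rad and height (world z) of lift_point above 0.066 m and contact force between the fingers and jack above 2 N), for 0.2 s.
At the end, for the whole second after the job is handed in: Cap let go in the tray. Jack flat, saddle in the recess within 8 mm of the lift point; handle held down by the gripper (over 0.46 of 0.52 rad, push over 2 N); jack carries the stone (over 8 N), lift point over 5 mm up and at rest; stone's far edge shifted under 15 mm (all of step 1 and all of step 3 and linear speed of stone below 0.02 m/s and distance of far_edge from where it was at the start of the episode below 0.015 m); the arm keeps its last pose, push and grip.
It fails at once if the arm or gripper pushes against the stone (over 2 N) (contact force between any of the arm, the fingers and stone above 2 N).
It fails at once if the spare foot, beaker or bottle is knocked over or shoved more than 40 mm (angle between any of spare_foot, beaker, bottle's own z axis and vertical above 0.6 rad or distance of any of spare_foot, beaker, bottle from where it was at the start of the episode above 0.04 m).
It fails at once if the spanner or the pen is shoved more than 50 mm (distance of any of wrench, pen from where it was at the start of the episode above 0.05 m).
It also fails if it takes over 67 s, if anything falls off the work surface, if the arm or the gripper's body presses on something with over 40 N, if the wrist force passes 120 N, or if a joint passes its speed limit or range.

## Working session

There is one attempt and no reset: what is moved stays moved. The work goes in short steps, Python scripts to look and compute and a tool call to move; the robot and the scene stay as the last step left them, time stands still between calls to the robot, and variables do not carry over. Pictures are saved under pics/ and viewed, at most 10 in all, crops included, and the job is handed in when it is done.

Besides the shell and the picture viewer there is one more tool, called after ">>>" as name([rows], argument=value, ...), one row to a line, values as JSON. arm_command: Moves the arm, as the interface text tells. Scaled input: -1 to 1 covers 0.25 m each way for a shift and pi rad each way for a turn. Its arguments: {"type":"object","properties":{"rows":{"type":"array","items":{"type":"array"}},"claw":{"type":"number"}},"required":["rows"]}

```bash
mkdir -p pics; cat > h.py <<'E'
import numpy as np, cv2
from cell import state, viewer, env, models
def snap(n,fn=None):
    p,d=viewer.read_camera(n)
    if fn: cv2.imwrite('pics/'+fn,p[:,:,::-1])
    return p,d
def cloud(n,d):
    c=viewer.get_calibration(n);K=np.array(c["camera_matrix"]);T=np.linalg.inv(np.array(c["world_to_cam"]))
    v,u=np.mgrid[:400,:640]
    X=(u-K[0,2])/K[0,0]*d;Y=(v-K[1,2])/K[1,1]*d
    P=np.stack([X,-Y,-d,np.ones_like(d)],-1)@T.T
    P=P[...,:3];P[d==0]=np.nan
    return P
E
python3 - <<'E'
from h import *
np.set_printoptions(precision=1,suppress=True)
s=state();print(s['t'],s['eef_pos'],s['tcp_rot'],s['opening'],s['ft_force'])
for c in('top','side'):
    p,d=snap(c,c+'1.png'); np.save(c+'1.npy',cloud(c,d))
    for l in ['stone','lift_point','jack','pump_block','saddle','palm_pad','dust_cap','tray','spare_foot','beaker','bottle','wrench','pen']:
        print(c,l,[(np.round(m['position']).tolist(),round(m['confidence'],2)) for m in models.mark_of(c,l)[:3]])
E
```

```text
0.0 [205.8 589.9 214. ] [-3.1 -0.   2.8] 0.99679924858509 [-0.   0.5  0.2]
top stone [([727.0, -340.0, 4.0], 0.3)]
top lift_point [([566.0, 186.0, 63.0], 0.62), ([488.0, -419.0, 5.0], 0.44)]
top jack [([696.0, 17.0, -2.0], 0.8)]
top pump_block [([616.0, -32.0, 44.0], 0.72), ([570.0, -436.0, -1.0], 0.6)]
top saddle [([486.0, -420.0, 6.0], 0.19)]
top palm_pad [([483.0, -122.0, 116.0], 0.7)]
top dust_cap [([682.0, -163.0, -3.0], 0.69), ([761.0, 114.0, -0.0], 0.56), ([372.0, -138.0, 2.0], 0.47)]
top tray [([486.0, -419.0, 5.0], 0.83), ([569.0, -437.0, 0.0], 0.2)]
top spare_foot [([570.0, -435.0, 2.0], 0.58)]
top beaker [([692.0, -252.0, -2.0], 0.89), ([696.0, 18.0, 3.0], 0.34)]
top bottle [([728.0, -337.0, 2.0], 0.45)]
top wrench [([355.0, 50.0, 1.0], 0.62)]
top pen [([694.0, 21.0, 0.0], 0.64), ([376.0, -136.0, 4.0], 0.48)]
side stone [([559.0, 284.0, -2.0], 0.58), ([487.0, -420.0, -0.0], 0.31)]
side lift_point [([569.0, 191.0, 61.0], 0.59), ([561.0, 284.0, -0.0], 0.48)]
side jack [([692.0, 24.0, 1.0], 0.79), ([694.0, 22.0, 48.0], 0.32)]
side pump_block [([616.0, -29.0, 40.0], 0.65)]
side saddle [([358.0, 50.0, -2.0], 0.5), ([570.0, -432.0, 3.0], 0.24)]
side palm_pad [([480.0, -120.0, 112.0], 0.48)]
side dust_cap [([672.0, -156.0, 4.0], 0.8), ([760.0, 113.0, -2.0], 0.71), ([693.0, 21.0, 47.0], 0.61)]
side tray [([486.0, -419.0, 2.0], 0.95)]
side spare_foot [([573.0, -430.0, 4.0], 0.91)]
side beaker [([686.0, -254.0, 3.0], 0.76)]
side bottle [([727.0, -339.0, 2.0], 0.55)]
side wrench [([359.0, 48.0, -3.0], 0.64)]
side pen [([374.0, -134.0, -1.0], 0.73), ([559.0, 282.0, 1.0], 0.66), ([683.0, -253.0, 1.0], 0.35)]
```

View pics/top1.png

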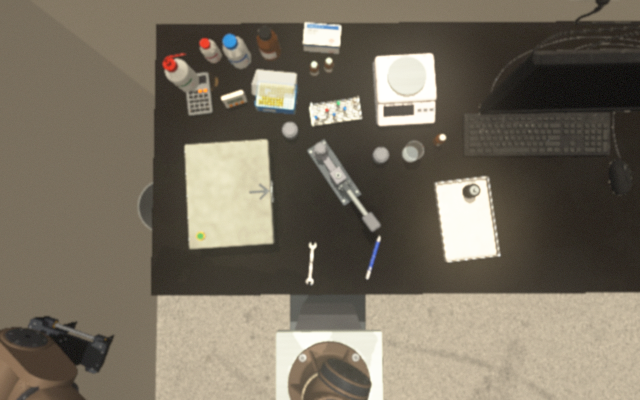

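View pics/side1.png

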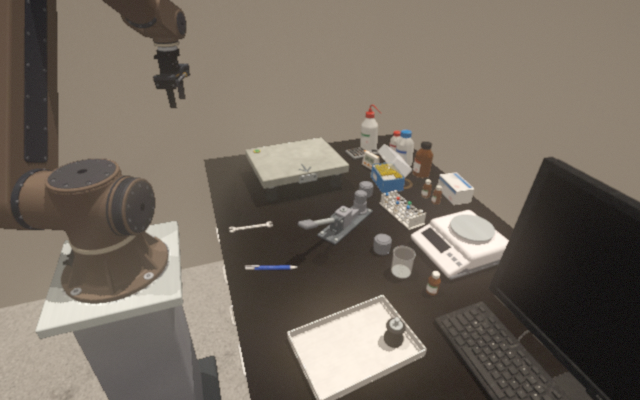

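The top view shows the stone at (230,193) px with its arrow pointing right. The jack is at (345,185) with its cap at (321,148) and its pad at (372,222), and the tray is at (468,219) with the spare foot at its far end (472,190). The side view agrees. The caps at (290,130) and (381,155) in the top view are loose look-alikes. Next I'll measure these precisely.

```bash
cat > meas.py <<'E'
from h import *
def rect(P,box,z0,z1):
    m=(P[...,2]>z0)&(P[...,2]<z1)&(P[...,0]>box[0])&(P[...,0]<box[1])&(P[...,1]>box[2])&(P[...,1]<box[3])
    q=P[m]; r=cv2.minAreaRect(q[:,:2].astype(np.float32)); return len(q),np.round(r[0],1),np.round(r[1],1),round(r[2],1),np.median(q[:,2]).round(1),q[:,:2].mean(0).round(1)
E
python3 - <<'E'
from meas import *
np.set_printoptions(precision=4,suppress=True)
s=state();print(s['t'],s['eef_pos'],s['tcp_rot'])
T=np.load('top1.npy');S=np.load('side1.npy')
for n,P in(('T',T),('S',S)):
    print(n)
    for nm,b,a,c in [('stone',(380,760,130,480),84,98),('cap',(660,730,-10,55),70,82),('block',(590,645,-60,0),56,70),('pad',(440,520,-160,-80),100,125),('foot',(540,620,-470,-390),50,75),('tray',(330,640,-540,-320),14,30),('tablecheck',(400,600,-60,-10),-15,6),('plate',(540,740,-110,60),4,14)]:
        try: print(nm,*rect(P,b,a,c))
        except Exception as e: print(nm,e)
acc={}
for k in range(3):
  for c in('top','side'):
    viewer.read_camera(c)
    for l in ['lift_point','stone','jack','pump_block','palm_pad','tray']:
        m=models.mark_of(c,l)
        if m: acc.setdefault((l,c),[]).append(m[0]['position'])
for k,v in acc.items(): print(k,len(v),np.median(v,0).round(1))
E
```

```text
1.4 [205.9377 590.1247 214.6951] [3.1415 0.     2.8058]
T
stone 8718 [562.6 282.8] [300.  244.1] 3.5 91.4 [561.  282.9]
cap 116 [694.   21.5] [35.  33.3] 86.7 75.7 [693.6  21.3]
block 174 [610.7 -33.8] [56.3 35.6] 32.8 60.3 [615.3 -31.2]
pad 206 [ 485.7 -116.4] [62.6 32.2] 33.6 113.6 [ 480.7 -118.9]
foot 97 [ 571.8 -431.5] [34.6 35.5] 73.3 53.7 [ 571.5 -430. ]
tray 404 [ 487.8 -419.3] [240.2 162.6] 6.4 20.8 [ 495.1 -422.8]
tablecheck 851 [495.7 -34.7] [ 49.2 189.4] 89.6 0.2 [482.1 -33.7]
plate 832 [640.2 -25. ] [169.5 198.7] 89.8 7.9 [631.6 -21. ]
S
stone 2936 [561.3 282. ] [301.5 248.5] 3.0 92.6 [555.3 267.9]
cap 72 [692.   21.1] [31.4 33.7] 65.3 76.3 [691.6  18.3]
block 127 [610.6 -33.7] [55.5 35.8] 30.1 61.0 [613. -35.]
pad 140 [ 482.9 -117.9] [60.6 32. ] 30.7 116.9 [ 476.  -126.5]
foot 199 [ 569.2 -432. ] [36.7 36.9] 57.9 53.5 [ 568.3 -433.6]
tray 1214 [ 486.7 -418.3] [241.9 163.2] 6.4 20.8 [ 494.8 -426.5]
tablecheck 568 [487.7 -34.9] [175.   49.6] 0.0 1.3 [472.4 -34.4]
plate 515 [639.9 -21.3] [158.5 199.3] 90.0 9.2 [613.3 -45.2]
('lift_point', 'top') 3 [565.2 185.2  63.5]
('stone', 'top') 3 [562.9 285.2  -0.2]
('jack', 'top') 3 [694.9  19.    2.1]
('pump_block', 'top') 3 [614.1 -30.8  42.6]
('tray', 'top') 3 [ 486.4 -421.     3.4]
('lift_point', 'side') 3 [568.4 192.6  61.9]
('stone', 'side') 3 [561.2 280.5  -0.4]
('jack', 'side') 3 [693.6  20.9  -1.2]
('pump_block', 'side') 3 [614.5 -28.8  39.7]
('palm_pad', 'side') 3 [ 481.2 -118.5  112.6]
('tray', 'side') 3 [ 485.3 -418.7    1.7]
('palm_pad', 'top') 2 [ 481.7 -122.3  115.2]
```

```bash
cat > plan.py <<'E'
import sys,json
from h import *
def plan(x,y,z,yaw,start=None,ncall=None,show=True):
    s=state(); p=np.array(s['eef_pos']) if start is None else np.array(start[:3],float); a=s['tcp_rot'][2] if start is None else np.radians(start[3])
    if start is None: print('at',s['t'],p.round(1),np.degrees(s['tcp_rot']).round(2),np.round(s['ft_force'],1),round(s['opening'],3),s['grip_force'])
    T=np.array([x,y,z],float); da=(np.radians(yaw)-a+np.pi)%(2*np.pi)-np.pi
    n=max(np.linalg.norm(T-p)/49,abs(np.degrees(da))/8.5,1e-9); n=5*int(np.ceil(n/5)) if ncall is None else 5*ncall
    rows=[]
    for k in range(n):
        d=(T-p)/(n-k); R=np.array([[np.cos(a),np.sin(a),0],[np.sin(a),-np.cos(a),0],[0,0,-1]])
        sh=np.round(R.T@d/250,3); t=round(-((np.radians(yaw)-a+np.pi)%(2*np.pi)-np.pi)/(n-k)/np.pi,3)
        p=p+R@sh*250; a-=t*np.pi; rows.append([sh.tolist(),t])
    for i in range(0,n,5): print(json.dumps(rows[i:i+5]).replace(' ',''))
    return (*p,np.degrees(a))
E
python3 - <<'E'
from plan import *
e=plan(693.3,21,150,33.3); plan(693.3,21,53,33.3,start=e)
E
```

```text
at 3.5 [205.9 590.1 214.7] [179.99   0.   160.76] [0.2 0.2 0. ] 1.003 0.0
[[[-0.13,-0.075,0.013],0.035],[[-0.137,-0.061,0.013],0.035],[[-0.143,-0.045,0.013],0.035],[[-0.147,-0.029,0.013],0.035],[[-0.149,-0.013,0.013],0.036]]
[[[-0.15,0.004,0.013],0.035],[[-0.148,0.02,0.013],0.036],[[-0.145,0.037,0.013],0.035],[[-0.14,0.053,0.013],0.036],[[-0.134,0.068,0.013],0.035]]
[[[-0.125,0.082,0.013],0.036],[[-0.115,0.096,0.013],0.035],[[-0.104,0.108,0.013],0.036],[[-0.091,0.119,0.013],0.035],[[-0.077,0.128,0.013],0.036]]
[[[-0.063,0.136,0.013],0.035],[[-0.047,0.143,0.013],0.036],[[-0.031,0.147,0.013],0.035],[[-0.014,0.149,0.012],0.036],[[0.002,0.15,0.013],0.035]]
[[[0.0,0.0,0.078],0.0],[[0.0,0.0,0.077],0.0],[[0.0,0.0,0.078],0.0],[[0.0,0.0,0.077],0.0],[[0.0,0.0,0.078],0.0]]
```

>>> arm_command([
  [[-0.13,-0.075,0.013],0.035],
  [[-0.137,-0.061,0.013],0.035],
  [[-0.143,-0.045,0.013],0.035],
  [[-0.147,-0.029,0.013],0.035],
  [[-0.149,-0.013,0.013],0.036],
], claw=1)

```text
t: 4.0
eef_pos: [328.7, 446.8, 198.4]
tcp_rot: [3.141, -0.0, 2.248]
ft_force: [-0.5, 0.5, -0.6]
opening: 1.001
grip_force: 0.0
```

>>> arm_command([
  [[-0.15,0.004,0.013],0.035],
  [[-0.148,0.02,0.013],0.036],
  [[-0.145,0.037,0.013],0.035],
  [[-0.14,0.053,0.013],0.036],
  [[-0.134,0.068,0.013],0.035],
])

```text
t: 4.5
eef_pos: [450.6, 304.5, 182.2]
tcp_rot: [3.141, -0.0, 1.692]
ft_force: [1.0, 0.9, -0.7]
opening: 1.007
grip_force: 0.0
```

>>> arm_command([
  [[-0.125,0.082,0.013],0.036],
  [[-0.115,0.096,0.013],0.035],
  [[-0.104,0.108,0.013],0.036],
  [[-0.091,0.119,0.013],0.035],
  [[-0.077,0.128,0.013],0.036],
])

```text
t: 5.0
eef_pos: [572.3, 162.2, 165.9]
tcp_rot: [3.141, -0.0, 1.133]
ft_force: [0.0, 0.7, -0.2]
opening: 0.998
grip_force: 0.0
```

>>> arm_command([
  [[-0.063,0.136,0.013],0.035],
  [[-0.047,0.143,0.013],0.036],
  [[-0.031,0.147,0.013],0.035],
  [[-0.014,0.149,0.012],0.036],
  [[0.002,0.15,0.013],0.035],
])

```text
t: 5.5
eef_pos: [694.2, 19.7, 149.7]
tcp_rot: [-3.142, -0.0, 0.577]
ft_force: [1.0, 0.4, 0.4]
opening: 0.997
grip_force: 0.0
```

```bash
python3 - <<'E'
from plan import *
plan(693.3,21,53,33.3)
E
```

```text
at 5.5 [694.2  19.7 149.7] [-1.800e+02 -1.000e-02  3.305e+01] [1.  0.4 0.4] 0.997 0.0
[[[-0.0,-0.001,0.077],-0.0],[[-0.0,-0.001,0.077],-0.0],[[-0.0,-0.001,0.078],-0.0],[[-0.0,-0.002,0.077],-0.001],[[-0.0,-0.001,0.078],-0.0]]
```

Tracking is good. I'll descend, then close on the cap.

>>> arm_command([
  [[0,-0.001,0.077],0],
  [[0,-0.001,0.077],0],
  [[0,-0.001,0.078],0],
  [[0,-0.002,0.077],-0.001],
  [[0,-0.001,0.078],0],
])

```text
t: 6.0
eef_pos: [692.5, 22.2, 52.3]
tcp_rot: [-3.142, -0.0, 0.585]
ft_force: [0.1, 0.2, -0.3]
opening: 0.998
grip_force: 0.0
```

>>> arm_command([
  [[0,0,0],0],
  [[0,0,0],0],
  [[0,0,0],0],
  [[0,0,0],0],
  [[0,0,0],0],
], claw=0.2)

```text
t: 6.5
eef_pos: [692.8, 22.3, 54.0]
tcp_rot: [3.141, -0.001, 0.585]
ft_force: [-0.3, -0.6, -0.1]
opening: 0.633
grip_force: 0.0
```

>>> arm_command([
  [[0,0,0],0],
  [[0,0,0],0],
  [[0,0,0],0],
  [[0,0,0],0],
  [[0,0,0],0],
])

```text
t: 7.0
eef_pos: [692.5, 22.2, 53.2]
tcp_rot: [-3.142, -0.0, 0.585]
ft_force: [-0.4, 0.3, 0.4]
opening: 0.362
grip_force: 30.0
```

```bash
python3 - <<'E'
from plan import *
e=plan(692.5,22.2,150,33.5,ncall=1); e=plan(434,-424,110,6,start=e);plan(434,-424,14,6,start=e)
E
```

```text
at 7.0 [692.5  22.2  53.2] [-1.80e+02 -1.00e-02  3.35e+01] [-0.4  0.3  0.4] 0.362 30.000130492262542
[[[-0.0,0.0,-0.077],-0.0],[[-0.0,0.0,-0.078],-0.0],[[-0.0,0.0,-0.077],-0.0],[[-0.0,0.0,-0.078],-0.0],[[-0.0,0.0,-0.077],-0.0]]
[[[-0.123,0.061,0.011],0.01],[[-0.121,0.065,0.011],0.01],[[-0.119,0.069,0.011],0.01],[[-0.117,0.073,0.011],0.01],[[-0.115,0.076,0.011],0.01]]
[[[-0.112,0.08,0.01],0.01],[[-0.11,0.083,0.011],0.01],[[-0.107,0.087,0.01],0.01],[[-0.104,0.09,0.011],0.01],[[-0.101,0.093,0.01],0.01]]
[[[-0.098,0.096,0.011],0.011],[[-0.095,0.099,0.01],0.01],[[-0.092,0.102,0.011],0.011],[[-0.088,0.106,0.01],0.01],[[-0.084,0.108,0.011],0.011]]
[[[-0.0,0.0,0.077],-0.0],[[-0.0,0.0,0.077],-0.0],[[-0.0,0.0,0.077],-0.0],[[-0.0,0.0,0.076],-0.0],[[-0.0,0.0,0.077],-0.0]]
```

>>> arm_command([
  [[0,0,-0.077],0],
  [[0,0,-0.078],0],
  [[0,0,-0.077],0],
  [[0,0,-0.078],0],
  [[0,0,-0.077],0],
])

```text
t: 7.5
eef_pos: [692.3, 22.3, 150.6]
tcp_rot: [-3.141, 0.0, 0.585]
ft_force: [0.2, 0.4, -1.0]
opening: 0.361
grip_force: 30.0
```

>>> arm_command([
  [[-0.123,0.061,0.011],0.01],
  [[-0.121,0.065,0.011],0.01],
  [[-0.119,0.069,0.011],0.01],
  [[-0.117,0.073,0.011],0.01],
  [[-0.115,0.076,0.011],0.01],
])

```text
t: 8.0
eef_pos: [605.4, -127.6, 136.0]
tcp_rot: [-3.142, -0.0, 0.426]
ft_force: [0.7, -1.9, -0.0]
opening: 0.364
grip_force: 30.0
```

>>> arm_command([
  [[-0.112,0.08,0.01],0.01],
  [[-0.11,0.083,0.011],0.01],
  [[-0.107,0.087,0.01],0.01],
  [[-0.104,0.09,0.011],0.01],
  [[-0.101,0.093,0.01],0.01],
])

```text
t: 8.5
eef_pos: [519.3, -276.6, 123.0]
tcp_rot: [-3.142, -0.0, 0.269]
ft_force: [0.1, -0.7, -0.2]
opening: 0.357
grip_force: 30.0
```

>>> arm_command([
  [[-0.098,0.096,0.011],0.011],
  [[-0.095,0.099,0.01],0.01],
  [[-0.092,0.102,0.011],0.011],
  [[-0.088,0.106,0.01],0.01],
  [[-0.084,0.108,0.011],0.011],
])

```text
t: 9.0
eef_pos: [433.2, -425.1, 109.8]
tcp_rot: [3.142, -0.0, 0.103]
ft_force: [0.3, -0.6, -0.6]
opening: 0.36
grip_force: 30.0
```

```bash
python3 - <<'E'
from plan import *
plan(434,-424,14,6,ncall=1)
snap('top','top2.png')
E
```

```text
at 9.0 [ 433.2 -425.1  109.8] [ 1.80e+02 -1.00e-02  5.88e+00] [ 0.3 -0.6 -0.6] 0.36 29.999954311642796
[[[0.001,-0.001,0.077],-0.0],[[0.001,-0.001,0.077],-0.0],[[0.001,-0.001,0.076],-0.0],[[0.0,-0.001,0.077],-0.0],[[0.001,-0.0,0.076],-0.001]]
```

View pics/top2.png

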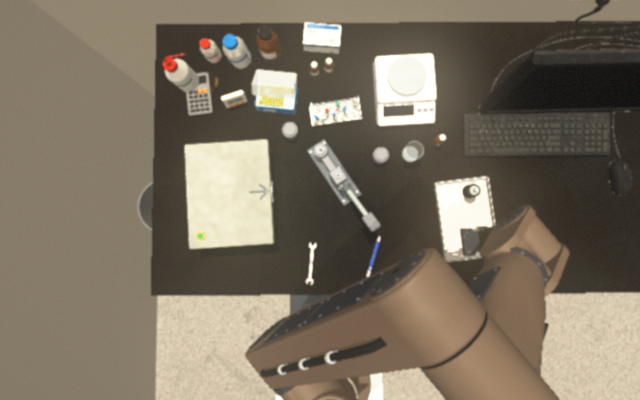

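The ram is bare at (321,150) px and the gripper is over the tray's empty half at (470,240), so I'll lower the cap and release it.

>>> arm_command([
  [[0,-0.001,0.077],0],
  [[0,-0.001,0.077],0],
  [[0,-0.001,0.076],0],
  [[0,-0.001,0.077],0],
  [[0,0,0.076],0],
])

```text
t: 9.55
eef_pos: [434.0, -422.7, 13.3]
tcp_rot: [-3.142, -0.0, 0.104]
ft_force: [0.3, -0.3, -0.7]
opening: 0.361
grip_force: 30.0
```

>>> arm_command([
  [[0,0,0.006],0],
  [[0,0,0],0],
  [[0,0,0],0],
  [[0,0,0],0],
  [[0,0,0],0],
], claw=0.75)

```text
t: 10.05
eef_pos: [434.1, -423.1, 13.4]
tcp_rot: [3.141, -0.001, 0.104]
ft_force: [0.1, 0.9, -0.3]
opening: 0.715
grip_force: 0.0
```

>>> arm_command([
  [[0,0,0],0],
  [[0,0,0],0],
  [[0,0,0],0],
  [[0,0,0],0],
  [[0,0,0],0],
])

```text
t: 10.55
eef_pos: [433.9, -422.9, 12.6]
tcp_rot: [-3.141, -0.0, 0.104]
ft_force: [0.1, -0.3, 0.4]
opening: 0.754
grip_force: 0.0
```

>>> arm_command([
  [[0,0,-0.1],0],
  [[0,0,-0.12],0],
  [[0,0,-0.12],0],
  [[0,0,-0.12],0],
  [[0,0,-0.08],0],
])

```text
t: 11.05
eef_pos: [434.1, -423.2, 149.8]
tcp_rot: [3.14, -0.001, 0.104]
ft_force: [-0.3, -0.1, 0.5]
opening: 0.749
grip_force: 0.0
```

```bash
python3 - <<'E'
from plan import *
from meas import rect
e=plan(616,-30,130,33.3);plan(616,-30,23,33.3,start=e)
p,d=snap('side','side3.png');P=cloud('side',d)
cv2.imwrite('pics/side3c.png',cv2.resize(p[280:400,270:450,::-1],None,fx=3,fy=3))
print(rect(P,(390,480,-470,-380),26,45))
E
```

```text
at 11.05 [ 434.1 -423.2  149.8] [ 1.7991e+02 -6.0000e-02  5.9600e+00] [-0.3 -0.1  0.5] 0.749 0.0
[[[0.089,-0.149,0.008],-0.015],[[0.096,-0.145,0.008],-0.015],[[0.102,-0.14,0.008],-0.015],[[0.109,-0.135,0.008],-0.015],[[0.115,-0.129,0.008],-0.015]]
[[[0.121,-0.124,0.008],-0.015],[[0.127,-0.118,0.008],-0.015],[[0.132,-0.112,0.008],-0.016],[[0.137,-0.106,0.008],-0.015],[[0.142,-0.098,0.007],-0.016]]
[[[0.0,-0.0,0.086],0.0],[[0.0,-0.0,0.086],0.0],[[0.0,-0.0,0.085],0.0],[[0.0,-0.0,0.086],0.0],[[0.0,-0.0,0.085],0.0]]
(250, array([ 433.8, -421.1]), array([36.3, 34.8]), 49.6, np.float64(34.1), array([ 432.8, -424.1]))
```

View pics/side3c.png

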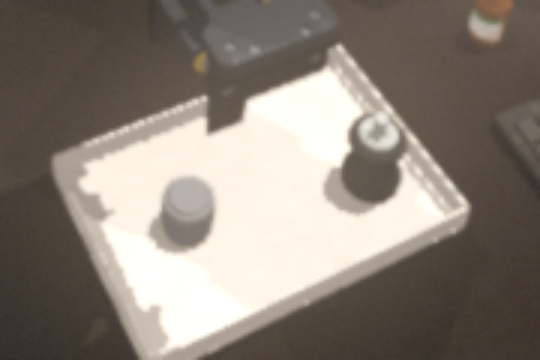

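The cap stands upright in the tray at about (434,-421) mm, (188,210) in the crop, 35.5 mm across. The spare foot is still standing at (375,160) in the crop. Next is the pump block.

>>> arm_command([
  [[0.089,-0.149,0.008],-0.015],
  [[0.096,-0.145,0.008],-0.015],
  [[0.102,-0.14,0.008],-0.015],
  [[0.109,-0.135,0.008],-0.015],
  [[0.115,-0.129,0.008],-0.015],
])

```text
t: 11.6
eef_pos: [525.4, -224.6, 137.3]
tcp_rot: [-3.141, 0.0, 0.341]
ft_force: [1.8, 0.4, 0.6]
opening: 0.752
grip_force: 0.0
```

>>> arm_command([
  [[0.121,-0.124,0.008],-0.015],
  [[0.127,-0.118,0.008],-0.015],
  [[0.132,-0.112,0.008],-0.016],
  [[0.137,-0.106,0.008],-0.015],
  [[0.142,-0.098,0.007],-0.016],
])

```text
t: 12.1
eef_pos: [616.2, -28.0, 127.4]
tcp_rot: [-3.141, 0.0, 0.584]
ft_force: [-0.2, -0.5, 0.4]
opening: 0.753
grip_force: 0.0
```

```bash
python3 - <<'E'
from plan import *
plan(616,-30,22,33.3,ncall=1)
E
```

```text
at 12.1 [616.2 -28.  127.4] [-1.7998e+02  1.0000e-02  3.3440e+01] [-0.2 -0.5  0.4] 0.753 0.0
[[[-0.001,0.001,0.084],0.0],[[-0.001,0.001,0.084],0.0],[[-0.001,0.001,0.085],0.0],[[-0.001,0.002,0.084],0.0],[[-0.001,0.001,0.085],0.001]]
```

>>> arm_command([
  [[-0.001,0.001,0.084],0],
  [[-0.001,0.001,0.084],0],
  [[-0.001,0.001,0.085],0],
  [[-0.001,0.002,0.084],0],
  [[-0.001,0.001,0.085],0],
])

```text
t: 12.6
eef_pos: [615.4, -31.7, 21.2]
tcp_rot: [-3.141, 0.0, 0.582]
ft_force: [0.8, 0.1, -0.5]
opening: 0.754
grip_force: 0.0
```

>>> arm_command([
  [[0,0,0],0],
  [[0,0,0],0],
  [[0,0,0],0],
  [[0,0,0],0],
  [[0,0,0],0],
], claw=0.2)

```text
t: 13.1
eef_pos: [615.6, -31.6, 23.2]
tcp_rot: [3.142, -0.001, 0.581]
ft_force: [-4.0, 6.4, 5.5]
opening: 0.385
grip_force: 3.5
```

>>> arm_command([
  [[0,0,0],0],
  [[0,0,0],0],
  [[0,0,0],0],
  [[0,0,0],0],
  [[0,0,0],0],
])

```text
t: 13.6
eef_pos: [615.6, -31.5, 23.2]
tcp_rot: [3.142, -0.0, 0.582]
ft_force: [-2.8, 2.4, 6.9]
opening: 0.377
grip_force: 30.0
```

>>> arm_command([
  [[0,0,-0.012],0],
  [[0,0,-0.012],0],
  [[0,0,-0.012],0],
  [[0,0,-0.012],0],
  [[0,0,0],0],
])

```text
t: 14.1
eef_pos: [615.7, -31.8, 34.6]
tcp_rot: [3.141, -0.0, 0.582]
ft_force: [0.1, 0.5, -9.6]
opening: 0.377
grip_force: 30.0
```

```bash
python3 - <<'E'
from meas import *
s=state();print(s['t'],s['eef_pos'],np.degrees(s['tcp_rot']),s['ft_force'],s['moment'],s['opening'])
p,d=snap('side','side4.png');P=cloud('side',d)
cv2.imwrite('pics/side4c.png',cv2.resize(p[150:290,260:440,::-1],None,fx=3,fy=3))
p,d=snap('top','top4.png');P=cloud('top',d)
for l in('jack','saddle','palm_pad','pump_block'):
  for c in('top','side'): print(l,c,[(np.round(m['position'],1),round(m['confidence'],2)) for m in models.mark_of(c,l)[:2]])
E
```

```text
14.1 [615.69978246 -31.82414053  34.64768845] [ 1.79988872e+02 -1.75024645e-02  3.33178540e+01] [ 0.14488881  0.47964419 -9.57322211] [-0.14688687  0.24871317  0.02929861] 0.37731089250626604
jack top [(array([693.5,  19. ,  13.8]), 0.66)]
jack side [(array([694.4,  20.4,  10.8]), 0.76)]
saddle top []
saddle side []
palm_pad top [(array([ 483.3, -122.1,  127.7]), 0.62), (array([ 689. , -251.7,    1.1]), 0.16)]
palm_pad side [(array([ 483. , -121.3,  128.1]), 0.55)]
pump_block top []
pump_block side [(array([612.8, -27.9,  49.8]), 0.77)]
```

View pics/side4c.png

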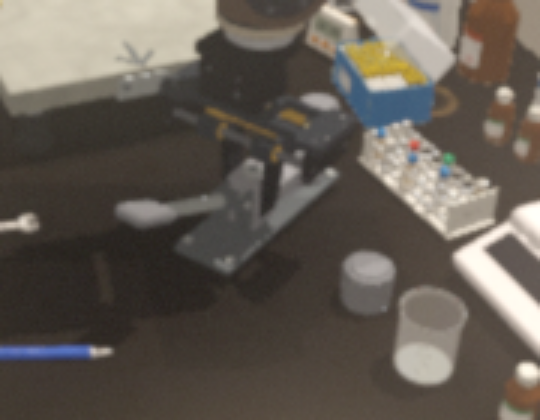

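The jack hangs level, with its nose at (335,175) and its pad at (150,212) in the crop. I'll turn it square to the stone at a standoff.

```bash
python3 - <<'E'
from plan import *
u=np.array([np.cos(np.radians(93.3)),np.sin(np.radians(93.3))]);t=np.array([567.5,192])-93.5*u;print(t)
q=t-100*u
plan(q[0],q[1],34.5,93.3)
E
```

```text
[572.88223652  98.65504015]
at 14.6 [615.6 -31.8  34.3] [-179.99   -0.     33.32] [-0.  -0.5 -9.1] 0.377 29.97765451669693
[[[-0.006,-0.018,-0.0],-0.033],[[-0.004,-0.019,-0.0],-0.033],[[-0.002,-0.019,-0.0],-0.033],[[0.0,-0.019,-0.0],-0.033],[[0.002,-0.019,-0.0],-0.034]]
[[[0.005,-0.019,-0.0],-0.033],[[0.006,-0.018,-0.0],-0.034],[[0.008,-0.017,-0.0],-0.033],[[0.01,-0.016,-0.0],-0.034],[[0.012,-0.016,-0.001],-0.033]]
```

>>> arm_command([
  [[-0.006,-0.018,0],-0.033],
  [[-0.004,-0.019,0],-0.033],
  [[-0.002,-0.019,0],-0.033],
  [[0,-0.019,0],-0.033],
  [[0.002,-0.019,0],-0.034],
])

```text
t: 15.1
eef_pos: [596.9, -16.7, 34.4]
tcp_rot: [3.141, -0.0, 1.107]
ft_force: [0.8, 0.3, -8.5]
opening: 0.379
grip_force: 30.0
```

>>> arm_command([
  [[0.005,-0.019,0],-0.033],
  [[0.006,-0.018,0],-0.034],
  [[0.008,-0.017,0],-0.033],
  [[0.01,-0.016,0],-0.034],
  [[0.012,-0.016,0],-0.033],
])

```text
t: 15.6
eef_pos: [578.6, -1.2, 34.5]
tcp_rot: [3.141, 0.0, 1.632]
ft_force: [0.5, -0.7, -9.2]
opening: 0.38
grip_force: 30.0
```

```bash
python3 - <<'E'
from plan import *
from meas import *
u=np.array([np.cos(np.radians(93.3)),np.sin(np.radians(93.3))])
acc={}
for k in range(3):
 for c in('top','side'):
  p,d=snap(c,c+'5.png');P=cloud(c,d)
  if k==0:
   for nm,b,z in[('cyl',(540,610,55,120),(48,68)),('pad',(540,630,-220,-130),(115,135)),('stone',(380,760,130,480),(84,98))]:
    try: print(c,nm,*rect(P,b,*z))
    except Exception as e: print(c,nm,'none')
  for l in('jack','saddle','palm_pad','lift_point'):
   m=models.mark_of(c,l)
   if m: acc.setdefault((l,c),[]).append(m[0]['position'])
for k,v in acc.items(): print(k,len(v),np.median(v,0).round(1))
t=np.array([567.5,192])-93.5*u; q=t-100*u
print('expected jack',q+93.5*u,'pad',q-161.5*u)
e=plan(q[0],q[1],25,93.3,ncall=1); plan(t[0],t[1],25,93.3,start=e,ncall=2)
E
```

```text
top cyl 91 [574.1 100.1] [23.3 39.5] 83.0 57.5 [574.   98.5]
top pad 192 [ 589.4 -161.6] [31.8 53.4] 2.9 126.2 [ 589.2 -163.5]
top stone 8414 [563.2 283. ] [299.7 243.2] 3.0 91.4 [566.2 281.1]
side cyl 12 [558.7  89.8] [19.9  8.3] 89.2 56.1 [558.2  90.2]
side pad 109 [ 586.  -164.7] [30.7 47.7] 4.8 128.6 [ 583.8 -171.2]
side stone 2162 [561.  282.7] [300.8 247.2] 3.5 92.6 [517.4 273.8]
('jack', 'top') 3 [574.6  92.   12.2]
('saddle', 'top') 3 [569.7  91.   61.6]
('palm_pad', 'top') 3 [ 588.4 -164.3  126.8]
('lift_point', 'top') 3 [566.9 187.4  63.9]
('palm_pad', 'side') 3 [ 587.8 -161.8  124.2]
('lift_point', 'side') 3 [568.8 193.1  61. ]
('jack', 'side') 2 [572.   92.8   8.6]
expected jack [573.2564027   92.16581834] pad [ 587.93522957 -162.4113449 ]
at 17.1 [578.6  -1.3  34.4] [ 1.800e+02 -1.000e-02  9.326e+01] [-0.5  0.6 -9.2] 0.373 29.98156249523163
[[[0.0,0.0,0.007],-0.0],[[0.0,0.0,0.008],-0.0],[[0.0,0.0,0.007],-0.0],[[0.0,0.0,0.008],-0.0],[[0.0,0.0,0.007],-0.0]]
[[[0.04,0.0,0.0],-0.0],[[0.04,0.0,0.0],-0.0],[[0.04,0.0,0.0],-0.0],[[0.04,0.0,0.0],-0.0],[[0.04,0.0,0.0],-0.0]]
[[[0.04,0.0,0.0],-0.0],[[0.04,0.0,0.0],-0.0],[[0.04,0.0,0.0],-0.0],[[0.04,0.0,0.0],-0.0],[[0.04,0.0,0.0],-0.0]]
```

The measured jack pose matches the expected one within 2 mm. I'll lower it and slide it in.

>>> arm_command([
  [[0,0,0.007],0],
  [[0,0,0.008],0],
  [[0,0,0.008],0],
  [[0,0,0.008],0],
  [[0,0,0.007],0],
])

```text
t: 17.6
eef_pos: [578.5, -1.3, 24.6]
tcp_rot: [-3.141, -0.0, 1.628]
ft_force: [-0.5, -0.4, -8.6]
opening: 0.374
grip_force: 30.0
```

>>> arm_command([
  [[0.04,0,0],0],
  [[0.04,0,0],0],
  [[0.04,0,0],0],
  [[0.04,0,0],0],
  [[0.04,0,0],0],
])

```text
t: 18.1
eef_pos: [575.6, 49.8, 24.9]
tcp_rot: [3.141, -0.0, 1.628]
ft_force: [0.2, 0.0, -9.0]
opening: 0.376
grip_force: 30.0
```

>>> arm_command([
  [[0.04,0,0],0],
  [[0.04,0,0],0],
  [[0.04,0,0],0],
  [[0.04,0,0],0],
  [[0.04,0,0],0],
])

```text
t: 18.6
eef_pos: [572.8, 99.4, 24.9]
tcp_rot: [-3.142, -0.0, 1.628]
ft_force: [0.5, -0.1, -9.6]
opening: 0.376
grip_force: 30.0
```

```bash
python3 - <<'E'
from plan import *
from meas import *
acc={}
for k in range(3):
 for c in('top','side'):
  p,d=snap(c,c+'6.png');P=cloud(c,d)
  if k==0:
   for nm,b,z in[('pad',(540,630,-120,-30),(105,125)),('stone',(380,760,130,480),(84,98))]:
    try: print(c,nm,*rect(P,b,*z))
    except Exception as e: print(c,nm,'none')
  for l in('jack','palm_pad','pump_block','lift_point'):
   m=models.mark_of(c,l)
   if m: acc.setdefault((l,c),[]).append(m[0]['position'])
for k,v in acc.items(): print(k,len(v),np.median(v,0).round(1))
plan(572.9,98.6,22.7,93.3,ncall=1)
p=cv2.imread('pics/side6.png');cv2.imwrite('pics/side6c.png',cv2.resize(p[120:260,230:410],None,fx=3,fy=3))
E
```

```text
top pad 176 [583.3 -63.6] [32.2 48. ] 3.2 115.8 [582.6 -62.3]
top stone 7049 [562.6 284.2] [300.4 240.4] 3.3 91.5 [572.9 304.2]
side pad 89 [580.1 -66.7] [29.9 47.2] 8.5 119.8 [578.8 -73.6]
side stone 1666 [561.4 285.1] [301.5 244. ] 3.9 92.6 [508.9 280.6]
('jack', 'top') 2 [ 538.1 -241.8   60.2]
('palm_pad', 'top') 3 [583.9 -63.8 116.2]
('lift_point', 'top') 3 [567.3 186.1  58.5]
('jack', 'side') 3 [568.2 191.1   0.9]
('palm_pad', 'side') 2 [583.8 -62.8 116.2]
('pump_block', 'side') 3 [572.3 100.4  39.8]
('lift_point', 'side') 3 [570.6 192.1  60.4]
at 20.1 [572.9  98.6  24.9] [ 1.800e+02 -1.000e-02  9.326e+01] [ 0.3  0.7 -8.9] 0.376 29.981605410575867
[[[0.0,0.0,0.002],-0.0],[[0.0,0.0,0.002],-0.0],[[0.0,0.0,0.002],-0.0],[[0.0,0.0,0.001],-0.0],[[0.0,0.0,0.002],-0.0]]
```

View pics/side6c.png

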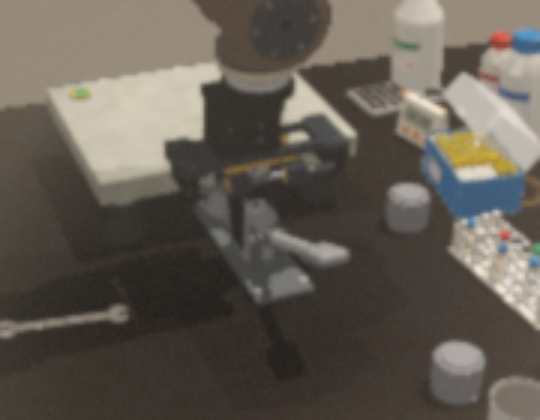

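The jack is under the stone's edge, with its pad at (330,252) in the crop, and the stone hasn't moved. I'll lower the jack, release it and rise.

>>> arm_command([
  [[0,0,0.002],0],
  [[0,0,0.002],0],
  [[0,0,0.002],0],
  [[0,0,0.001],0],
  [[0,0,0.001],0],
])

```text
t: 20.6
eef_pos: [572.9, 98.5, 23.2]
tcp_rot: [3.141, -0.0, 1.628]
ft_force: [-2.1, -1.6, -0.1]
opening: 0.372
grip_force: 30.0
```

>>> arm_command([
  [[0,0,0],0],
  [[0,0,0],0],
  [[0,0,0],0],
  [[0,0,0],0],
  [[0,0,0],0],
], claw=0.75)

```text
t: 21.1
eef_pos: [573.0, 98.6, 23.0]
tcp_rot: [3.141, -0.0, 1.628]
ft_force: [-0.2, 0.6, -0.2]
opening: 0.726
grip_force: 0.0
```

>>> arm_command([
  [[0,0,0],0],
  [[0,0,-0.04],0],
  [[0,0,-0.12],0],
  [[0,0,-0.15],0],
  [[0,0,-0.19],0],
])

```text
t: 21.6
eef_pos: [572.1, 98.5, 148.8]
tcp_rot: [-3.139, -0.0, 1.628]
ft_force: [0.6, 0.0, -0.2]
opening: 0.75
grip_force: 0.0
```

```bash
python3 - <<'E'
from plan import *
from meas import *
acc={}
for k in range(3):
 for c in('top','side'):
  p,d=snap(c,c+'7.png');P=cloud(c,d)
  if k==0:
   for nm,b,z in[('pad',(540,630,-120,-30),(105,125)),('block',(540,610,70,130),(56,69)),('stone',(380,760,130,480),(84,98))]:
    try: print(c,nm,*rect(P,b,*z))
    except Exception as e: print(c,nm,'none')
  for l in('jack','palm_pad','pump_block','lift_point'):
   m=models.mark_of(c,l)
   if m: acc.setdefault((l,c),[]).append(m[0]['position'])
for k,v in acc.items(): print(k,len(v),np.median(v,0).round(1))
u=np.array([np.cos(np.radians(93.3)),np.sin(np.radians(93.3))])
q=np.array([567.5,192])-262*u
plan(q[0],q[1],140,93.3)
E
```

```text
top pad 181 [583.8 -63.5] [46.9 31.3] 88.6 115.0 [583.1 -65.2]
top block 0 [0. 0.] [0. 0.] 0.0 nan [nan nan]
top stone 6382 [562.6 284.2] [300.5 240.5] 3.3 91.4 [569.  313.6]
side pad 96 [581.9 -65.3] [31.1 49.4] 4.4 118.3 [579.2 -73.8]
side block 101 [573.1  96. ] [36.9 47.1] 2.5 61.6 [571.   94.2]
side stone 2522 [560.8 281.6] [300.4 245.9] 3.5 92.5 [543.4 259. ]
('palm_pad', 'top') 3 [585.7 -63.3 116.5]
('jack', 'side') 3 [568.5 193.7  -0.8]
('palm_pad', 'side') 3 [582.  -62.8 113.4]
('pump_block', 'side') 3 [569.1 101.   38.8]
('lift_point', 'side') 3 [567.3 192.2  60.2]
('pump_block', 'top') 1 [ 373.4 -139.3    2.8]
at 23.1 [572.9  98.5 147.9] [180.    -0.    93.26] [ 0.1 -0.2  0.3] 0.748 0.0
[[[-0.135,0.0,0.006],-0.0],[[-0.135,0.0,0.006],-0.0],[[-0.135,0.0,0.007],-0.0],[[-0.134,0.0,0.006],-0.0],[[-0.135,0.0,0.007],-0.0]]
  return _methods._mean(a, axis=axis, dtype=dtype,
  ret = ret.dtype.type(ret / rcount)
meas.py:4: RuntimeWarning: Mean of empty slice.
  q=P[m]; r=cv2.minAreaRect(q[:,:2].astype(np.float32)); return len(q),np.round(r[0],1),np.round(r[1],1),round(r[2],1),np.median(q[:,2]).round(1),q[:,:2].mean(0).round(1)
  ret = um.true_divide(
```

The saddle is within about 2 mm of the lift point. I'll shut the claw, move over the pad, and plan a press along its arc.

>>> arm_command([
  [[-0.135,0,0.006],0],
  [[-0.135,0,0.006],0],
  [[-0.135,0,0.007],0],
  [[-0.134,0,0.006],0],
  [[-0.107,0,0.007],0],
], claw=0)

```text
t: 23.6
eef_pos: [582.1, -64.5, 139.9]
tcp_rot: [3.141, 0.0, 1.627]
ft_force: [-0.2, 0.3, -0.3]
opening: 0.385
grip_force: 0.0
```

>>> arm_command([
  [[0,0,0.02],0],
  [[0,0,0.02],0],
  [[0,0,0.02],0],
  [[0,0,0.02],0],
  [[0,0,0],0],
])

```text
t: 24.1
eef_pos: [581.8, -61.8, 119.2]
tcp_rot: [-3.141, -0.001, 1.629]
ft_force: [0.2, 1.7, 0.9]
opening: 0.009
grip_force: 0.4
```

```bash
python3 - <<'E'
from plan import *
s=state();print(s['t'],s['eef_pos'],np.degrees(s['tcp_rot']),s['ft_force'],s['opening'])
u=np.array([np.cos(np.radians(93.3)),np.sin(np.radians(93.3))]);n=np.array([-u[1],u[0]])
r=np.array(s['eef_pos'][:2])-[567.5,192];X=r@u;Y=r@n;Z=s['eef_pos'][2];print('jack frame',X,Y,Z)
th=np.linspace(0,.52,16);a=.4728-th
xs=-126-145*np.cos(a);zs=48+145*np.sin(a)
print('to start',((xs[0]-X)/250).round(3),((Z-zs[0])/250).round(3), 'lat',Y)
print(np.c_[np.diff(xs)/250,-np.diff(zs)/250].round(3).tolist())
E
```

```text
24.1 [581.79747095 -61.75830905 119.17860932] [-1.79942783e+02 -3.03761419e-02  9.33209105e+01] [0.16313117 1.7292555  0.88611491] 0.00915937122821318
jack frame -254.16055124494258 0.33358701840426486 119.17860932132037
to start -0.004 0.021 lat 0.33358701840426486
[[-0.009, 0.018], [-0.008, 0.018], [-0.008, 0.019], [-0.007, 0.019], [-0.006, 0.019], [-0.006, 0.019], [-0.005, 0.019], [-0.004, 0.02], [-0.004, 0.02], [-0.003, 0.02], [-0.002, 0.02], [-0.001, 0.02], [-0.001, 0.02], [-0.0, 0.02], [0.001, 0.02]]
```

>>> arm_command([
  [[-0.004,0,0.021],0],
  [[-0.009,0,0.018],0],
  [[-0.008,0,0.018],0],
  [[-0.008,0,0.019],0],
  [[-0.007,0,0.019],0],
])

```text
t: 24.6
eef_pos: [582.6, -71.8, 95.7]
tcp_rot: [3.142, -0.0, 1.628]
ft_force: [0.3, 1.9, 1.9]
opening: 0.003
grip_force: 1.2
```

>>> arm_command([
  [[-0.006,0,0.019],0],
  [[-0.006,0,0.019],0],
  [[-0.005,0,0.019],0],
  [[-0.004,0,0.02],0],
  [[-0.004,0,0.02],0],
])

```text
t: 25.1
eef_pos: [583.0, -77.8, 71.9]
tcp_rot: [3.141, -0.0, 1.628]
ft_force: [-1.6, 5.9, 11.5]
opening: 0.002
grip_force: 5.7
```

>>> arm_command([
  [[-0.003,0,0.02],0],
  [[-0.002,0,0.02],0],
  [[-0.001,0,0.02],0],
  [[-0.001,0,0.02],0],
  [[0,0,0.016],0],
])

```text
t: 25.6
eef_pos: [583.1, -79.6, 48.4]
tcp_rot: [3.141, -0.0, 1.628]
ft_force: [-3.3, 3.1, 13.9]
opening: 0.006
grip_force: 6.9
```

```bash
python3 - <<'E'
from meas import *
s=state();print(s['t'],s['eef_pos'],s['ft_force'])
for c in('top','side'):
  p,d=snap(c,c+'8.png');P=cloud(c,d)
  for nm,b,z in[('stone',(380,760,130,480),(84,115))]: print(c,nm,*rect(P,b,*z))
  q=P[(P[...,2]>84)&(P[...,2]<115)&(P[...,0]>420)&(P[...,0]<700)&(P[...,1]>160)&(P[...,1]<400)]
  print(np.linalg.lstsq(np.c_[q[:,:2]-[567.5,192],np.ones(len(q))],q[:,2],rcond=None)[0])
p=cv2.imread('pics/side8.png');cv2.imwrite('pics/side8c.png',cv2.resize(p[120:260,230:410],None,fx=3,fy=3))
E
```

```text
25.6 [583.0883296  -79.62006823  48.36037631] [-3.2946497   3.13948305 13.94535133]
top stone 8140 [563.1 282.9] [300.7 244.4] 3.6 94.9 [570.9 286.5]
[ 1.93026312e-03 -3.26751511e-02  9.80450327e+01]
side stone 2449 [544.2 281.3] [266.2 252.9] 3.6 96.4 [528.4 264.4]
[-6.27358349e-04 -2.04956485e-02  9.79496380e+01]
```

View pics/side8c.png

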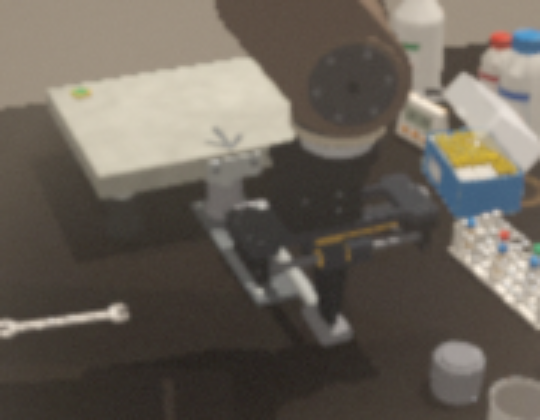

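The stone's edge is up about 6.6 mm, with the ram visible under the bracket at (228,180) in the crop and the handle almost down. I'll press gently onto the stop.

>>> arm_command([
  [[0,0,0.006],0],
  [[0,0,0.006],0],
  [[0,0,0.006],0],
  [[0,0,0.005],0],
  [[0,0,0.005],0],
])

```text
t: 26.2
eef_pos: [583.1, -79.5, 41.6]
tcp_rot: [3.141, -0.0, 1.628]
ft_force: [-3.1, 5.3, 15.2]
opening: 0.004
grip_force: 7.4
```

>>> arm_command([
  [[0,0,0.004],0],
  [[0,0,0],0],
  [[0,0,0],0],
  [[0,0,0],0],
  [[0,0,0],0],
])

```text
t: 26.7
eef_pos: [583.1, -79.5, 41.2]
tcp_rot: [3.141, 0.0, 1.628]
ft_force: [-4.1, 4.7, 19.9]
opening: 0.001
grip_force: 9.7
```

```bash
python3 - <<'E'
from meas import *
for c in('top','side'):
  p,d=snap(c,c+'9.png');P=cloud(c,d)
  q=P[(P[...,2]>84)&(P[...,2]<115)&(P[...,0]>420)&(P[...,0]<700)&(P[...,1]>160)&(P[...,1]<400)]
  print(c,np.linalg.lstsq(np.c_[q[:,:2]-[567.5,192],np.ones(len(q))],q[:,2],rcond=None)[0],*rect(P,(380,760,130,480),84,115))
  for l in('jack','saddle','lift_point','dust_cap'): print(l,[(np.round(m['position'],1),round(m['confidence'],2)) for m in models.mark_of(c,l)[:3]])
print(state()['eef_pos'],state()['ft_force'])
p=cv2.imread('pics/side9.png');cv2.imwrite('pics/side9c.png',cv2.resize(p[120:400,230:450],None,fx=2,fy=2))
E
```

```text
top [ 2.85754806e-03 -4.27298213e-02  1.00065110e+02] 7995 [562.7 283. ] [299.4 245.3] 3.9 95.9 [573.  287.6]
jack [(array([567.3, 192. ,   2.8]), 0.95)]
saddle [(array([574.5,  98.4,  42.7]), 0.51)]
lift_point [(array([566.5, 189.6,  70.6]), 0.85)]
dust_cap [(array([571.8,  98.8,  43.9]), 0.71), (array([ 684.9, -159.9,   -3.2]), 0.53), (array([762.6, 115. ,  -2.4]), 0.47)]
side [-7.81005526e-05 -2.52328637e-02  9.92282878e+01] 2435 [538.8 280. ] [255.5 248.3] 3.2 97.4 [526.4 261. ]
jack [(array([571.1, 192. ,  -1.2]), 0.63), (array([ 377.2, -133.8,   -3.8]), 0.45)]
saddle []
lift_point [(array([567.7, 192.8,  70.6]), 0.55)]
dust_cap [(array([ 435.2, -418.5,    6.5]), 0.8), (array([760.4, 117. ,   1.4]), 0.45)]
[583.12313616 -79.47500155  41.15827409] [-4.29877545  5.30481532 19.09647958]
```

View pics/side9c.png

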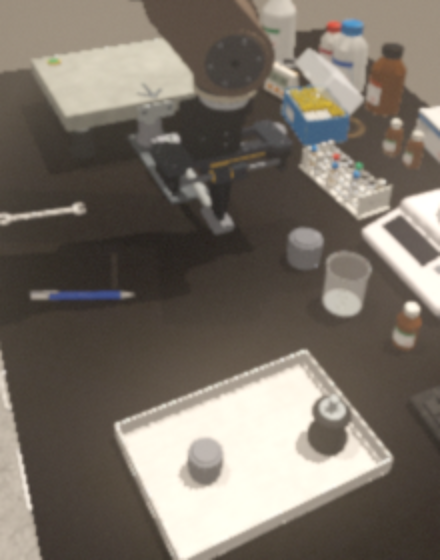

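The lift point is about 9 mm up, and the handle is held on its stop at 19 N. The cap is in the tray at (205,458) in the crop, and everything else is undisturbed. I'll hand in now.

```bash
python3 -c "
from cell import env
print(env.job_done())"
```

```text
the job is handed in; nothing more can be done
None
```

I handed the job in with the cap in the tray, the jack's saddle under the lift point, the handle held on its stop at about 19 N, and the stone's edge up about 9 mm; the hand-in returned no verdict.

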